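# Weigh the tack canister on the beam scale

## Task

Weigh the canister of tacks: hang it by its crossbar in the valleys of the beam scale's two-pronged fork, then slide the poise along the beam until the beam floats level on its own, its tip midway between the two index bars, and let go. Set the canister down softly and move the poise with a light touch, never ramming, squeezing hard or leaning on the scale, and leave the bottle, the jar and the brush where they are.

Things in the scene. Friction and masses are not known exactly. Their poses are not given: they have to be found in the camera images.
- stand: Fixed stand of the beam scale: grey base plate 130 x 300 x 16 mm (y -40 to +260 mm) and a column. Origin on the table under the pivot, z up; its y runs along the level beam from the pivot towards the poise and the index post, so the fork is on its -y side. Two steel cheeks at the pivot reach 12 mm above it and 15 mm either way along y.
- pivot (a point): Pivot axis of the beam (along the stand's x), 190 mm above the table over the stand's origin.
- beam (a joint): Tilt of the beam about the pivot, rad; 0 is level, positive is fork down, poise end up; stops at -0.08 and +0.08. Centring stiffness about 0.3 N m/rad bare, 0.3 to 0.7 loaded; settles in about 2 s. Unloaded it rests fork up (-0.08); without poise and load it is nearly balanced. Pushing the fin outward tips the poise end down (inward: up), so it reads true only untouched.
- fork (a point): Where the middle of the crossbar comes to rest, between the two valleys; 100 mm from the pivot on the beam's axis. Fork: two 8 mm steel prongs 48 mm apart (centres, along the stand's x), each bent to a V valley 24 mm wide; crests reach 7 mm above this point, undersides 16 mm below it. A cross piece 60 mm from the pivot joins them. Under load the fork yields down up to 16 mm, to its lower stop.
- poise (a joint): Position of the poise along the beam, m; 0 is nearest the pivot (poise centre 35 mm from the pivot), grows outward to the end stop at 0.155. Sliding friction about 1 N: it stays where left.
- poise_fin (a point): Point in the poise's upright fin, 55 mm above the beam's axis. The poise is a dark steel disc, radius 25 mm, 28 mm long, 0.42 kg, on the beam; its fin stands on top from 25 to 75 mm above the beam's axis, 10 mm thick along the beam, 26 mm wide across it.
- beam_tip (a point): Dark free end of the beam on the poise side, 257 mm from the pivot; level when at the pivot's height.
- canister: Loose round aluminium canister with black lid, radius 35 mm, 75 mm high, weight unknown (0.3 to 0.65 kg). Origin at the centre of its underside, z up. From the lid a 8 mm stem rises to a steel crossbar (8 mm thick, 80 mm long, along the canister's x) whose axis is 125 mm above the underside; on it a wooden grip tab, 12 mm thick along the canister's y, 26 mm wide along x, from 125 to 171 mm above the underside.
- crossbar (a point): Middle of the canister's crossbar.
- bottle: White plastic bottle, radius 30 mm, 150 mm high; leave alone. Origin at centre of underside.
- jar: Glass jar with green lid, radius 28 mm, 75 mm high; leave alone. Origin at centre of underside.
- brush: Glue brush lying on the table, about 200 mm long; leave alone.
- fork_mouth (a point): Open end of the fork, between the prong ends, 116 mm from the pivot. The canister's stem enters here, moving towards the pivot, with its crossbar above the prongs and its lid below them.
- index (a point): Index mark: middle of the gap between two dark fixed bars (3 mm thick, centres 10.5 mm above and below this point) on a post at the poise end, 250 mm from the pivot. A level beam points here.
Mind the look-alikes: they are no part of the job. What is meant by the canister is not orange, pink or yellow, and is the smaller of those in its own colour.

How it is judged:
By the outcome, as a careful person would: the job done as asked, in the order asked, and still so for the second after the job is handed in, with the robot touching nothing.
It also fails if it takes over 72 s, if anything falls off the work surface, if the arm or the gripper's body presses on something with over 40 N, if the wrist force passes 120 N, or if a joint passes its speed limit or range.

## Robot

A 6-joint arm with a two-finger parallel gripper is mounted at the origin on the work surface. World frame = base frame: x ahead of the robot, y to its left, z up, the work surface at z = 0. Lengths are in m, angles in rad, forces in N, time in s.
With the tool pointing down it reaches from about 0.25 to 0.725 m from the base axis. Payload 4 kg.
Tool frame: the origin (TCP) lies midway between the tips of the shut fingers; the grasp point (between the pads) lies 19 mm behind it (bot.grip_point_offset is the distance from the TCP to the grasp point, in m); z points along the fingers, y is the line along which they close (so a half turn about z gives the same grasp; the last joint's range is limited). The gripper opens to 85 mm and grips with 20 to 120 N. Pads are 22 mm wide; open, the fingers measure 114 mm over their backs; the gripper's body (76 mm by 85 mm) begins 54 mm behind the grasp point. The pads swing forward as they close: fully open they stand 13 mm farther back than shut.
Start: joints at [1.239, 0.241, 0.005, 1.335, 0, 1.571], TCP at [0.163, 0.473, 0.231] pointing down, gripper open.
Joint ranges: [-2.72, 2.72], [-1.05, 1.87], [-1.09, 1.28], [-1.99, 2.15], [-1.42, 1.44], [-3.14, 3.14]. Speed limits (rad/s): [2.79, 2.79, 3.14, 3.14, 3.14, 3.14].

## Interface

Orientations are given as a unit quaternion [x, y, z, w].
In Python, from workcell import bot gives the robot as it stands.
- The arm moves only by the tool step_arm, never from a script. Its argument "targets" is text: rows parted by semicolons, each of 7 numbers parted by spaces: the opening, from -1 (shut) to 1 (fully open), so that 0 is half open, then the shift along the world's x, y, z normalised to -1 to 1, where 1 is 0.5 m, then the turn, a rotation vector about the world's x, y, z normalised to -1 to 1, where 1 is pi/4 rad. In form: gripper x y z wx wy wz; .... A call has 1 to 10 rows; each row is the pose to reach, as a shift and turn from the pose commanded when the call began; what a row does not reach only later rows make up. A row lasts 1/12 s, in which the tool goes at most 41.7 mm and 7.16 degrees, less where a joint would pass 70% of its speed; a pose out of reach is approached as far as the arm can. A call with a number of a shift or a turn outside -1 to 1 is refused whole. A call with a gripper value outside its range is refused whole. The fingers move at their own pace and stop on an object; the grip force is fixed at half the most. Time passes only in rows, so rows that repeat a pose let the fingers close. It gives the time, the measured TCP pose, the force, the opening and the grip force at its end, in the units of the state.
- bot.get_obs(): the state, without advancing time (a new reading comes with each control period).
- bot.camera(name): name is "scene" or "top" or "wrist"; returns the picture (480x640x3 uint8, red, green, blue); there is no depth.
- bot.camera_info(name): a dict with "vertical_fov" (degrees; the focal length in pixels is half the picture's height over the tangent of half this angle, whatever the lens; pixels are square), "cx", "cy" (the principal point, pixels), "D" ([k1, k2, p1, p2, k3] as OpenCV has them; the pictures are not rectified), "pose" (4x4, takes a point from camera to world coordinates). Camera axes: x right, y up, looking along -z (the intrinsics and any distortion apply to the point x, -y, -z); pixel columns grow to the right and rows downward; lengths in m; the calibration is good to about 2 mm. A picture is of the moment at which its call begins: read the wrist's pose just before it. camera_info takes no time and is no camera call; for the wrist camera it gives the pose at the moment of the call.
- bot.job_done(): hands the job in; it is judged then, once.
The state is a dict: "clock": time; "joint_pos": joint angles; "joint_vel": joint speeds; "tau": joint torques, N m; "eef_pos": TCP position; "tool_rot": TCP orientation; "ft_force": force on the tool from outside, world axes, zero at the start; "ft_torque": the same for the moment, N m; "grip_width": finger opening in m; "grasp_force": force on a finger pad.
Only numpy, scipy, OpenCV 4.12 (cv2) and the standard library are available. Lean on these libraries where they do the work, as an engineer would, in place of code of your own. Each camera call takes 0.05 s, during which the arm holds its last target. There are 200 camera calls.

## Working session

There is one attempt and no reset: what is moved stays moved. The work goes in short steps, Python scripts to look and compute and a tool call to move; the robot and the scene stay as the last step left them, time stands still between calls to the robot, and variables do not carry over. Pictures are saved under pics/ and viewed, at most 10 in all, crops included, and the job is handed in when it is done.

Besides the shell and the picture viewer there is one more tool, called after ">>>" in YAML: its name, and indented under it one key for each argument. step_arm: Moves the arm, as the interface text tells. Scaled input: -1 to 1 covers 0.5 m each way for a shift and pi/4 rad each way for a turn. Its arguments: {"type":"object","properties":{"targets":{"type":"string"}},"required":["targets"]}

```bash
mkdir -p pics; ls; python3 - <<'E'
from workcell import bot
import cv2,numpy as np
for n in("scene","top"):
    im=bot.camera(n); cv2.imwrite(f"pics/{n}0.png",im[:,:,::-1]); i=bot.camera_info(n); print(n,i["vertical_fov"],i["cx"],i["cy"],i["D"],np.round(i["pose"],3).tolist())
o=bot.get_obs();print(o)
E
```

```text
pics
scene 49.52794777706404 323.7712294634233 243.07682023989938 [-0.11086435  0.          0.          0.          0.        ] [[-0.818, -0.396, 0.418, 1.038], [0.576, -0.553, 0.602, 0.688], [-0.008, 0.733, 0.68, 0.93], [0.0, 0.0, 0.0, 1.0]]
top 45.81815726270123 310.1806208938823 233.05472375913652 [-0.04252666  0.          0.          0.          0.        ] [[0.03, 0.988, -0.153, 0.383], [-1.0, 0.03, -0.001, 0.039], [0.003, 0.153, 0.988, 1.228], [0.0, 0.0, 0.0, 1.0]]
{'clock': 0.1, 'joint_pos': array([ 1.23896184e+00,  2.41353260e-01,  3.85198261e-03,  1.33520637e+00,
       -3.06096021e-05,  1.57075250e+00]), 'joint_vel': array([-0.00091991, -0.00233294,  0.00149885,  0.00013854, -0.00150024,
       -0.00013795]), 'tau': array([ 6.37217511e-06, -3.73138046e+01,  2.53010076e+01,  1.08896455e-02,
       -4.12292331e-05,  9.32748236e-06]), 'eef_pos': array([0.16271147, 0.47217943, 0.23049152]), 'tool_rot': array([ 1.65135344e-01,  9.86270452e-01, -9.45060285e-04, -1.42759998e-04]), 'ft_force': array([-0.07544698, -0.29024255,  0.2732116 ]), 'ft_torque': array([-0.04249866,  0.05298136,  0.01309662]), 'grasp_force': 0.0, 'grip_width': 0.08547798465315284}
```

View pics/scene0.png

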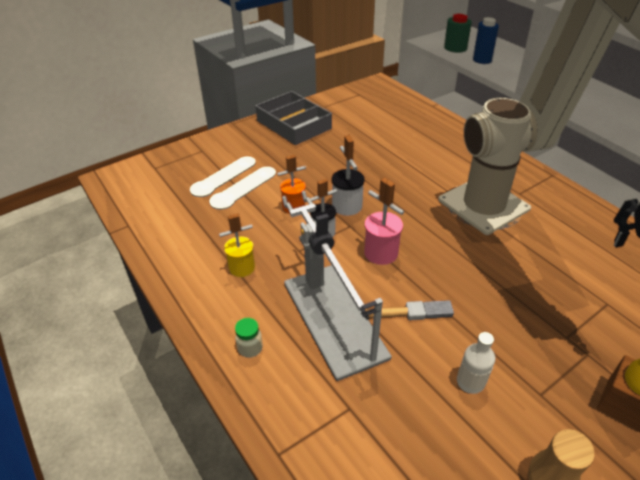

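View pics/top0.png

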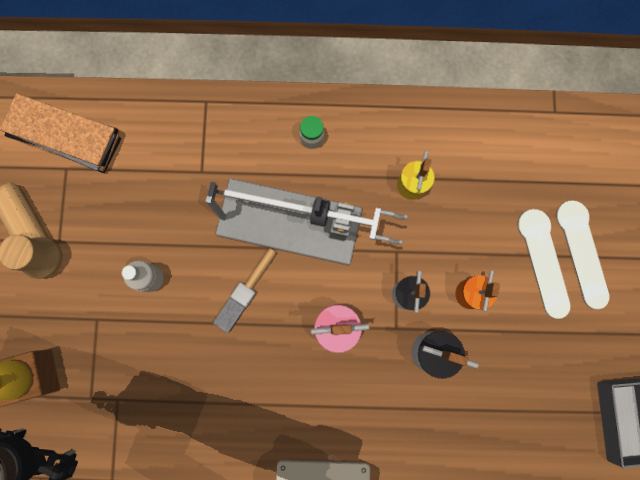

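The top view shows the scale with the fork near (390,228), the poise near (320,210) and the index near (212,195). The smaller black-lidded canister is at (412,292) and the larger look-alike at (440,352). In the scene view the target is partly behind the pivot at (322,210). I'll zoom in for exact pixels.

```bash
cat > h.py <<'E'
from workcell import bot
import cv2,numpy as np
def K(n):
    i=bot.camera_info(n); f=240/np.tan(np.radians(i["vertical_fov"])/2)
    return np.array([[f,0,i["cx"]],[0,f,i["cy"]],[0,0,1]]),np.array(i["D"]),np.array(i["pose"])
def ray(n,px,P=None):
    k,D,T=K(n); T=T if P is None else P
    u=cv2.undistortPoints(np.float64([[px]]),k,D)[0,0]
    return T[:3,3],T[:3,:3]@np.array([u[0],-u[1],-1.])
def onz(n,px,z,P=None):
    o,d=ray(n,px,P); return o+d*(z-o[2])/d[2]
def two(n1,p1,n2,p2):
    a,d=ray(n1,p1); b,e=ray(n2,p2)
    s=np.linalg.lstsq(np.c_[d,-e],b-a,rcond=None)[0]; p,q=a+d*s[0],b+e*s[1]
    return (p+q)/2,np.linalg.norm(p-q)
def proj(n,p,P=None):
    k,D,T=K(n); T=T if P is None else P
    c=T[:3,:3].T@(np.asarray(p)-T[:3,3]); c=c*[1,-1,-1]
    return cv2.projectPoints(c.reshape(1,1,3),np.zeros(3),np.zeros(3),k,D)[0][0,0]
def crop(im,x,y,w,h,s,name):
    c=cv2.resize(im[y:y+h,x:x+w],None,fx=s,fy=s,interpolation=cv2.INTER_CUBIC).copy()
    for g in range((x//20+1)*20,x+w,20): cv2.putText(c,str(g),((g-x)*s,10),0,.35,(255,0,255),1); cv2.line(c,((g-x)*s,12),((g-x)*s,18),(255,0,255),1)
    for g in range((y//20+1)*20,y+h,20): cv2.putText(c,str(g),(0,(g-y)*s),0,.35,(255,0,255),1); cv2.line(c,(24,(g-y)*s),(30,(g-y)*s),(255,0,255),1)
    cv2.imwrite(name,c)
E
python3 - <<'E'
from h import *
a=cv2.imread("pics/top0.png"); crop(a,195,165,260,160,3,"pics/tc.png")
b=cv2.imread("pics/scene0.png"); crop(b,260,140,150,150,4,"pics/sc.png")
E
```

```text
(no output)
```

View pics/tc.png

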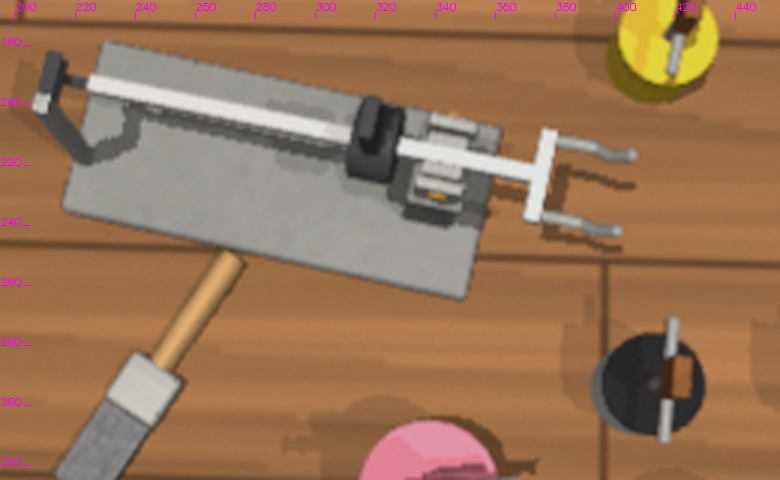

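View pics/sc.png

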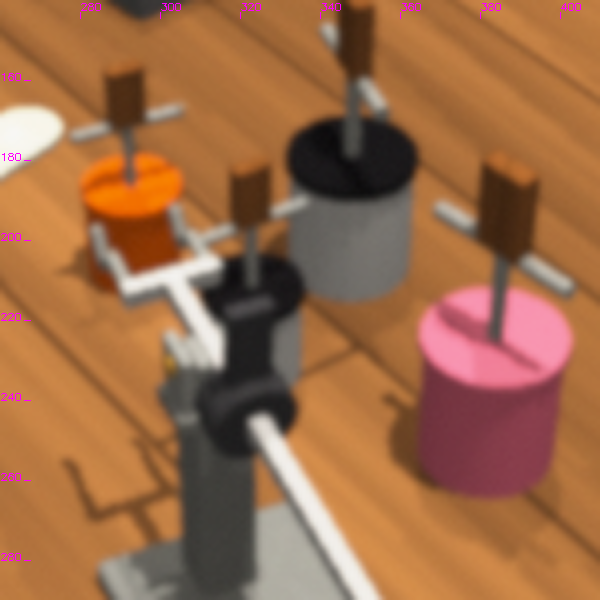

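The top crop gives plate corners (230,179), (361.7,207.3), (350,264.3), (216.7,234.3), crossbar ends (419.3,271.7) and (416.7,311.7), and prong tips (405.7,217) and (401,242). In the scene crop the crossbar ends are at (310,200) and (337,190.7).

```bash
python3 - <<'E'
from h import *
np.set_printoptions(precision=4,suppress=True)
c=[onz("top",p,.016) for p in [(230,179),(361.7,207.3),(350,264.3),(216.7,234.3)]]
for p in c: print(p)
A,B,C,D=c
print("len",[np.linalg.norm(x-y) for x,y in((A,B),(D,C),(B,C),(A,D))])
yd=((A-B)+(D-C)); yd/=np.linalg.norm(yd); print("yaw of stand y",np.degrees(np.arctan2(yd[1],yd[0])))
mid=(A+B+C+D)/4; O=mid-yd*.11; O[2]=0; print("origin",O,"yd",yd)
print("pivot px",proj("top",O+[0,0,.19]),proj("scene",O+[0,0,.19]))
for d in(-.116,-.1,-.06,.25): 
  print(d,O+yd*d, proj("top",O+yd*d+[0,0,.19-d*-0.08*-1]))
print("tips",onz("top",(405.7,217),.203),onz("top",(401,242),.203))
print("bar",onz("top",(419.3,271.7),.129),onz("top",(416.7,311.7),.129))
print(two("top",(419.3,271.7),"scene",(310,200)),two("top",(416.7,311.7),"scene",(337,190.7)))
print(two("top",(419.3,271.7),"scene",(337,190.7)))
print("lid",onz("top",(413,293),.075))
E
```

```text
[0.6852 0.2196 0.016 ]
[ 0.6306 -0.0702  0.016 ]
[ 0.5054 -0.0471  0.016 ]
[0.5617 0.242  0.016 ]
len [np.float64(0.29488817895803826), np.float64(0.2945342746471808), np.float64(0.12734800460271753), np.float64(0.12546584169697933)]
yaw of stand y 79.16073225987162
origin [ 0.5751 -0.022   0.    ] yd [0.1881 0.9822 0.    ]
pivot px [344.0009 217.3758] [312.4803 227.3734]
-0.116 [ 0.5532 -0.1359  0.    ] [405.9916 230.0066]
-0.1 [ 0.5562 -0.1202  0.    ] [397.3652 228.2475]
-0.06 [ 0.5638 -0.0809  0.    ] [375.9032 223.873 ]
0.25 [0.6221 0.2236 0.    ] [215.2356 191.2159]
tips [ 0.5768 -0.1346  0.203 ] [ 0.5302 -0.1262  0.203 ]
bar [ 0.4836 -0.1741  0.129 ] [ 0.4063 -0.1693  0.129 ]
(array([ 0.4828, -0.1736,  0.1264]), np.float64(0.0028040009777578327)) (array([ 0.4045, -0.1683,  0.1244]), np.float64(0.005165934658774519))
(array([ 0.4577, -0.1428,  0.173 ]), np.float64(0.061912050300927675))
lid [ 0.4449 -0.1718  0.075 ]
```

Distances check out: the plate measures 295x126 mm, the bar 77 mm at z about 0.125, and the prong tips sit where expected. Next I move over the canister.

>>> step_arm:
  targets: "0.2 0.3 -0.7 0.06 0 0 0.17;0.2 0.3 -0.7 0.06 0 0 0.17;0.2 0.3 -0.7 0.06 0 0 0.17;0.2 0.3 -0.7 0.06 0 0 0.17;0.2 0.3 -0.7 0.06 0 0 0.17;0.2 0.3 -0.7 0.06 0 0 0.17;0.2 0.3 -0.7 0.06 0 0 0.17;0.2 0.3 -0.7 0.06 0 0 0.17;0.2 0.3 -0.7 0.06 0 0 0.17;0.2 0.3 -0.7 0.06 0 0 0.17"

```text
clock: 0.93
eef_pos: [0.3144, 0.1178, 0.2617]
tool_rot: [0.104, 0.995, -0.001, 0.001]
ft_force: [0.1, 0.6, 0.0]
grip_width: 0.0511
grasp_force: 0.0
```

>>> step_arm:
  targets: "0.2 0.263 -0.59 -0.04 0 0 0.17;0.2 0.263 -0.59 -0.04 0 0 0.17;0.2 0.263 -0.59 -0.04 0 0 0.17;0.2 0.263 -0.59 -0.04 0 0 0.17;0.2 0.263 -0.59 -0.04 0 0 0.17;0.2 0.263 -0.59 -0.04 0 0 0.17;0.2 0.263 -0.59 -0.04 0 0 0.17;0.2 0.263 -0.59 -0.04 0 0 0.17;0.2 0.263 -0.59 -0.04 0 0 0.17;0.2 0.263 -0.59 -0.04 0 0 0.17"

```text
clock: 1.77
eef_pos: [0.4445, -0.1734, 0.2398]
tool_rot: [0.034, 0.999, 0.001, -0.001]
ft_force: [0.8, -0.7, -0.4]
grip_width: 0.0518
grasp_force: 0.0
```

```bash
python3 - <<'E'
from h import *
np.set_printoptions(precision=4,suppress=True)
o=bot.get_obs();print(o["clock"],o["eef_pos"],o["tool_rot"],o["joint_pos"],o["grip_width"])
P=np.array(bot.camera_info("wrist")["pose"]);im=bot.camera("wrist")[:,:,::-1].copy()
cv2.imwrite("pics/w0.png",im)
for s in(-.04,0,.04): print(proj("wrist",[.4445+s,-.1717-s*.065,.125],P))
print("tabtop",proj("wrist",[.4445,-.1717,.171],P))
E
```

```text
1.7667 [ 0.4445 -0.1734  0.2398] [ 0.0341  0.9994  0.0006 -0.0013] [-0.3723  0.1939 -0.0325  1.3473  0.0003 -0.3041] 0.05183745088381792
[317.7098 188.408 ]
[317.8246 238.3869]
[317.9298 284.4447]
tabtop [317.9635 256.5738]
```

View pics/w0.png

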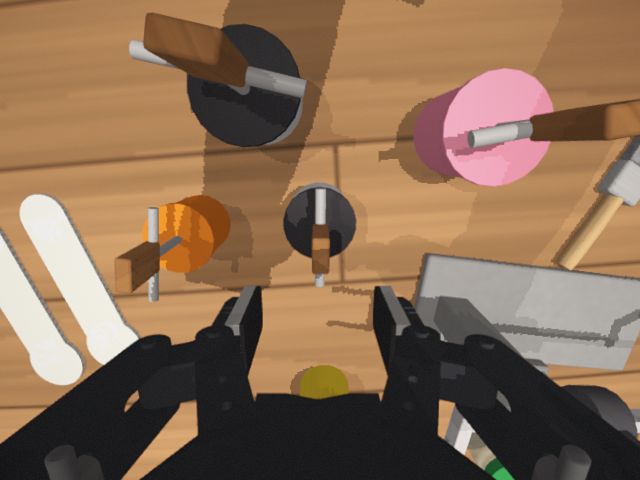

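The wrist view shows the target bar as a vertical line at x=320, rows 189–285. I predicted 318, so the bar is about 2 mm further in +y. Next I descend and grip.

>>> step_arm:
  targets: "0.2 0 0.004 -0.06 0 0 0;0.2 0 0.004 -0.12 0 0 0;0.2 0 0.004 -0.17 0 0 0;0.2 0 0.004 -0.206 0 0 0;0.2 0 0.004 -0.206 0 0 0;-0.5 0 0.004 -0.206 0 0 0;-1 0 0.004 -0.206 0 0 0;-1 0 0.004 -0.206 0 0 0;-1 0 0.004 -0.206 0 0 0;-1 0 0.004 -0.206 0 0 0"

```text
clock: 2.65
eef_pos: [0.4457, -0.1708, 0.1402]
tool_rot: [0.032, 0.999, -0.001, 0.002]
ft_force: [-1.3, -1.1, 5.9]
grip_width: 0.0115
grasp_force: 60.0
```

>>> step_arm:
  targets: "-1 0 0 0 0 0 0;-1 0 0 0 0 0 0;-1 0 0 0 0 0 0"

```text
clock: 2.9
eef_pos: [0.4457, -0.1709, 0.1402]
tool_rot: [0.033, 0.999, -0.001, 0.002]
ft_force: [-0.8, -0.5, 6.5]
grip_width: 0.0111
grasp_force: 60.0
```

>>> step_arm:
  targets: "-1 0 0 0.03 0 0 0;-1 0 0 0.08 0 0 0;-1 0 0 0.13 0 0 0;-1 0 0 0.17 0 0 0;-1 0.02 -0.004 0.184 0 0 -0.02;-1 0.06 -0.012 0.184 0 0 -0.06;-1 0.11 -0.02 0.184 0 0 -0.1;-1 0.16 -0.03 0.184 0 0 -0.14;-1 0.19 -0.036 0.184 0 0 -0.157;-1 0.197 -0.038 0.184 0 0 -0.157"

```text
clock: 3.73
eef_pos: [0.5447, -0.1894, 0.2285]
tool_rot: [0.094, 0.996, 0.0, -0.001]
ft_force: [0.4, -0.1, -5.4]
grip_width: 0.011
grasp_force: 59.0
```

>>> step_arm:
  targets: "-1 0 0 0 0 0 0;-1 0 0 0 0 0 0;-1 0 0 0 0 0 0;-1 0 0 0 0 0 0;-1 0 0 0 0 0 0;-1 0 0 0 0 0 0"

```text
clock: 4.23
eef_pos: [0.5424, -0.1892, 0.2307]
tool_rot: [0.094, 0.996, -0.0, 0.0]
ft_force: [0.2, -0.6, -5.2]
grip_width: 0.0114
grasp_force: 59.0
```

```bash
python3 - <<'E'
from h import *
np.set_printoptions(precision=4,suppress=True)
o=bot.get_obs();print(o["clock"],o["eef_pos"],o["tool_rot"],o["ft_force"],o["ft_torque"])
a=cv2.resize(bot.camera("top")[175:275,330:460,::-1],None,fx=4,fy=4,interpolation=2)
b=cv2.resize(bot.camera("scene")[140:260,240:370,::-1],None,fx=3,fy=3,interpolation=2)
c=np.zeros((400,800,3),np.uint8); c[:400,:400]=a[:,120:520]; c[:360,405:795]=b; cv2.imwrite("pics/c1.png",c)
E
```

```text
4.2333 [ 0.5424 -0.1892  0.2307] [ 0.094   0.9956 -0.      0.0001] [ 0.2202 -0.5594 -5.1527] [ 0.0005 -0.0389  0.0477]
```

View pics/c1.png

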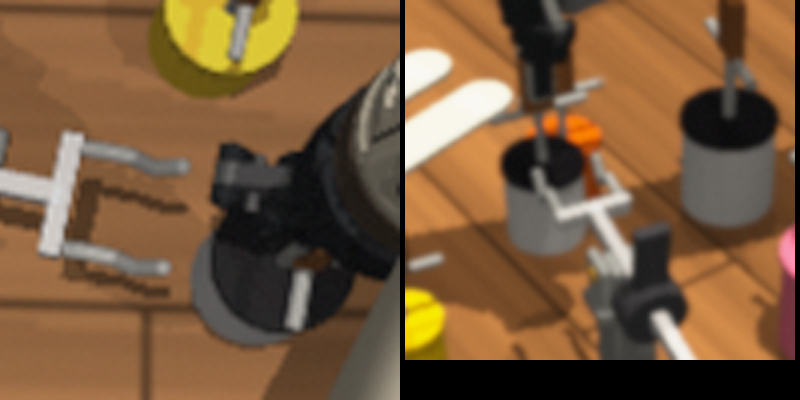

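The wrist load is about 5.3 N, so the canister is about 0.53 kg. In the picture the canister hangs upright just outside the fork mouth, lid below the prongs and bar above them. Next I enter slowly.

>>> step_arm:
  targets: "-1 0 0 0.008 0 0 0;-1 0.002 0.01 0.012 0 0 0;-1 0.006 0.03 0.012 0 0 0;-1 0.011 0.055 0.012 0 0 0;-1 0.016 0.08 0.012 0 0 0;-1 0.021 0.105 0.012 0 0 0;-1 0.025 0.125 0.012 0 0 0;-1 0.028 0.138 0.012 0 0 0;-1 0.028 0.138 0.012 0 0 0;-1 0.028 0.138 0.012 0 0 0"

```text
clock: 5.17
eef_pos: [0.557, -0.1198, 0.2362]
tool_rot: [0.093, 0.996, -0.0, -0.0]
ft_force: [1.2, -0.2, -5.5]
grip_width: 0.0109
grasp_force: 59.0
```

>>> step_arm:
  targets: "-1 0 0 0 0 0 0;-1 0 0 -0.005 0 0 0;-1 0 0 -0.01 0 0 0;-1 0 0 -0.015 0 0 0;-1 0 0 -0.02 0 0 0;-1 0 0 -0.025 0 0 0;-1 0 0 -0.03 0 0 0;-1 0 0 -0.035 0 0 0;-1 0 0 -0.035 0 0 0;-1 0 0 -0.035 0 0 0"

```text
clock: 6.0
eef_pos: [0.5567, -0.1202, 0.2186]
tool_rot: [0.094, 0.996, 0.0, -0.0]
ft_force: [0.4, -0.1, -5.8]
grip_width: 0.011
grasp_force: 59.0
```

```bash
python3 - <<'E'
from h import *
np.set_printoptions(precision=4,suppress=True)
o=bot.get_obs();print(o["clock"],o["eef_pos"],o["tool_rot"],o["ft_force"],o["ft_torque"])
b=cv2.resize(bot.camera("scene")[150:270,250:370,::-1],None,fx=4.9,fy=4.9,interpolation=2)
cv2.imwrite("pics/c2.png",b)
E
```

```text
6.0 [ 0.5567 -0.1202  0.2186] [ 0.0939  0.9956  0.     -0.0003] [ 0.418  -0.1013 -5.801 ] [ 0.0273  0.0407 -0.009 ]
```

View pics/c2.png

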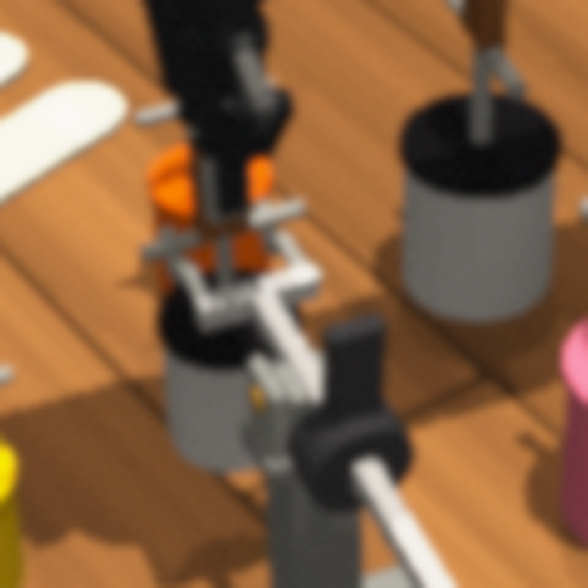

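The bar sits across both prongs, with the stem between them. Next I lower it softly while watching the force.

>>> step_arm:
  targets: "-1 0 0 -0.004 0 0 0;-1 0 0 -0.008 0 0 0;-1 0 0 -0.012 0 0 0;-1 0 0 -0.016 0 0 0;-1 0 0 -0.02 0 0 0;-1 0 0 -0.024 0 0 0;-1 0 0 -0.028 0 0 0;-1 0 0 -0.028 0 0 0;-1 0 0 -0.028 0 0 0;-1 0 0 -0.028 0 0 0"

```text
clock: 6.88
eef_pos: [0.5571, -0.12, 0.2049]
tool_rot: [0.094, 0.996, 0.0, 0.0]
ft_force: [0.7, 3.2, -3.4]
grip_width: 0.0113
grasp_force: 59.3
```

>>> step_arm:
  targets: "-1 0 0 -0.004 0 0 0;-1 0 0 -0.008 0 0 0;-1 0 0 -0.012 0 0 0;-1 0 0 -0.012 0 0 0;-1 0 0 -0.012 0 0 0"

```text
clock: 7.3
eef_pos: [0.5572, -0.1197, 0.1991]
tool_rot: [0.094, 0.996, 0.001, 0.0]
ft_force: [1.6, 5.1, -2.5]
grip_width: 0.011
grasp_force: 59.5
```

The valley pushes the bar towards +y, so I shift a few mm that way.

>>> step_arm:
  targets: "-1 0.001 0.004 0 0 0 0;-1 0.001 0.008 0 0 0 0;-1 0.001 0.008 0 0 0 0;-1 0.001 0.008 0 0 0 0;-1 0.001 0.008 0 0 0 0"

```text
clock: 7.72
eef_pos: [0.5571, -0.1177, 0.1986]
tool_rot: [0.094, 0.996, -0.001, -0.0]
ft_force: [1.1, -3.7, -3.9]
grip_width: 0.0113
grasp_force: 59.3
```

>>> step_arm:
  targets: "-1 0 -0.003 0 0 0 0;-1 0 -0.003 -0.002 0 0 0;-1 0 -0.003 -0.004 0 0 0;-1 0 -0.003 -0.004 0 0 0;-1 0 -0.003 -0.004 0 0 0"

```text
clock: 8.13
eef_pos: [0.5573, -0.1178, 0.1974]
tool_rot: [0.094, 0.996, -0.0, 0.0]
ft_force: [-2.2, -1.7, 2.1]
grip_width: 0.011
grasp_force: 60.0
```

>>> step_arm:
  targets: "-1 0 -0.001 0.001 0 0 0;-0.6 0 -0.001 0.001 0 0 0;-0.4 0 -0.001 0.001 0 0 0;-0.3 0 -0.001 0.001 0 0 0;-0.3 0 -0.001 0.001 0 0 0;-0.3 0 -0.001 0.001 0 0 0;-0.3 0 -0.001 0.001 0 0 0"

```text
clock: 8.72
eef_pos: [0.5575, -0.1182, 0.1973]
tool_rot: [0.094, 0.996, 0.0, 0.0]
ft_force: [0.5, -0.2, 0.2]
grip_width: 0.0299
grasp_force: 0.0
```

>>> step_arm:
  targets: "-0.3 0 0 0.01 0 0 0;-0.3 0 0 0.04 0 0 0;-0.3 0 0 0.08 0 0 0;-0.3 0 0 0.13 0 0 0;-0.3 0 0 0.18 0 0 0;-0.3 0 0 0.2 0 0 0;-0.3 0 0 0.2 0 0 0;-0.3 0 0 0.2 0 0 0"

```text
clock: 9.38
eef_pos: [0.5577, -0.1183, 0.2979]
tool_rot: [0.094, 0.996, -0.0, 0.001]
ft_force: [1.2, -0.5, -1.2]
grip_width: 0.0297
grasp_force: 0.0
```

```bash
python3 - <<'E'
from h import *
np.set_printoptions(precision=4,suppress=True)
o=bot.get_obs();print(o["clock"],o["eef_pos"],o["tool_rot"],o["ft_force"])
for n in("top","scene"): cv2.imwrite(f"pics/{n}3.png",bot.camera(n)[:,:,::-1])
a=cv2.resize(cv2.imread("pics/scene3.png")[150:380,240:400],None,fx=2.6,fy=2.6,interpolation=2)
b=cv2.resize(cv2.imread("pics/top3.png")[165:275,195:435],None,fx=1.6,fy=1.6,interpolation=2)
c=np.zeros((598,800,3),np.uint8);c[:a.shape[0],:a.shape[1]]=a;c[:b.shape[0],416:416+b.shape[1]]=b; cv2.imwrite("pics/c3.png",c)
O=np.array([.5751,-.022,0]);yd=np.array([.1881,.9822,0])
for t in(-.08,0,.08): 
  p=O+yd*.257*np.cos(t)+[0,0,.19+.257*t]; print("tip",t,proj("scene",p),proj("top",p))
for z in(.1795,.2005): print("bar",proj("scene",O+yd*.25+[0,0,z]),proj("top",O+yd*.25+[0,0,z]))
E
```

```text
9.3833 [ 0.5577 -0.1183  0.2979] [ 0.0939  0.9956 -0.0001  0.0009] [ 1.1697 -0.5325 -1.1925]
tip -0.08 [367.2742 317.8484] [212.159  190.5684]
tip 0 [368.0537 311.0888] [209.9051 187.9934]
tip 0.08 [368.4316 303.4817] [208.4294 185.5075]
bar [366.0042 312.0676] [214.4333 190.0565]
bar [366.5683 304.725 ] [212.5905 187.4853]
```

View pics/c3.png

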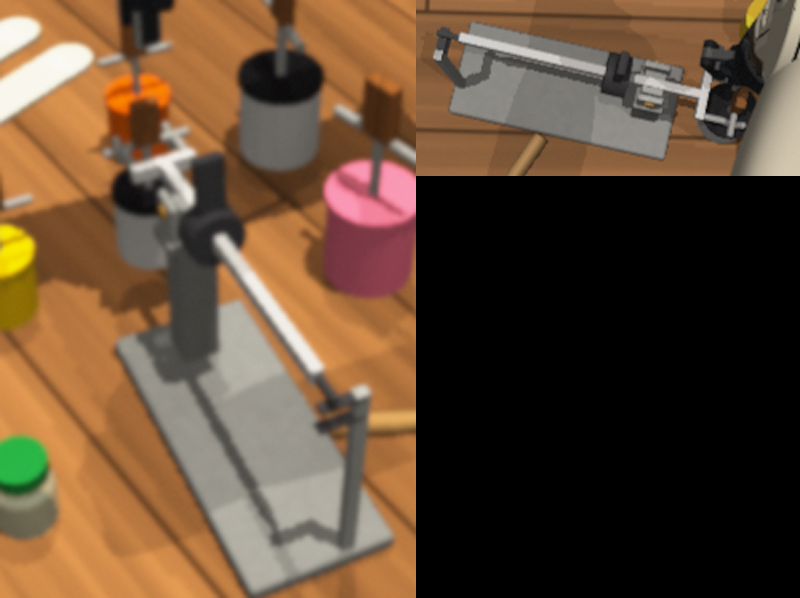

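The canister hangs in the fork with both bar ends on the prongs, and the beam is at its fork-down stop with its tip at the upper bar, near (368,304). I'll read the tilt from the white beam's line in the scene view, calibrated against the two stops, and locate the fin.

```bash
cat >> h.py <<'E'
O=np.array([.5751,-.022,0]);yd=np.array([.1881,.9822,0])
def bx(im,rows=range(284,298)):
    # mean column of the white beam over rows, weighted, slope-free
    g=im.min(2).astype(float); r=[]
    for y in rows:
        w=np.clip(g[y,325:372]-185,0,None); r.append((w*np.arange(325,372)).sum()/w.sum() if w.sum()>20 else np.nan)
    return np.array(r)
E
python3 - <<'E'
from h import *
np.set_printoptions(precision=2,suppress=True,linewidth=150)
a=bx(cv2.imread("pics/scene0.png"));b=bx(cv2.imread("pics/scene3.png"));print(a,b,b-a)
for t in(-.08,0,.08): print(t,[proj("scene",O+yd*d+[0,0,.19+d*t]) for d in(.16,.2,.23)])
np.set_printoptions(precision=4)
p,e=two("top",(317,204.3),"scene",(322.5,216.2)); print("fin top",p,e,"d",(p-O)@yd)
# now: dark fin in both new pictures, bounding boxes near prediction
for n in("top","scene"):
  im=cv2.imread(f"pics/{n}3.png"); q=[proj(n,O+yd*.05+[0,0,z]) for z in(.19,.219,.269)]; print(n,q)
  m=(im.max(2)<75).astype(np.uint8); x,y=map(int,q[1]); k,l,s,c=cv2.connectedComponentsWithStats(m[y-40:y+40,x-40:x+40]); print([(v+[x-40,y-40,0,0,0]).tolist() for v in s[1:] if v[4]>60])
E
```

```text
[348.12 348.88 349.55 350.12 350.73 351.16 351.88 352.58 353.12 353.77 354.14 354.88 355.56 356.14] [355.96 356.72 357.5  358.17 358.88 359.64 360.29 360.67 360.61    nan    nan    nan    nan    nan] [7.84 7.84 7.95 8.05 8.15 8.48 8.41 8.09 7.49  nan  nan  nan  nan  nan]
-0.08 [array([344.78, 280.72]), array([353.83, 295.65]), array([360.9 , 307.31])]
0 [array([344.92, 276.25]), array([354.11, 290.09]), array([361.32, 300.95])]
0.08 [array([345.05, 271.71]), array([354.38, 284.4 ]), array([361.74, 294.41])]
fin top [0.5837 0.0295 0.2607] 0.0002081651027540817 d 0.05218516136416872
top [array([317.7428, 211.5922]), array([318.0069, 208.5501]), array([318.4985, 202.8874])]
[[278, 198, 70, 43, 717], [349, 224, 9, 17, 79]]
scene [array([321.9179, 241.6217]), array([321.7767, 231.278 ]), array([321.5211, 212.5297])]
[[291, 192, 8, 14, 86], [304, 210, 29, 61, 970], [332, 211, 22, 18, 86], [283, 216, 21, 18, 241]]
```

>>> step_arm:
  targets: "-0.44 0.008 0.04 0 0 0 0;-0.44 0.02 0.11 0 0 0 0;-0.44 0.034 0.18 0 0 0 0;-0.44 0.046 0.25 0 0 0 0;-0.44 0.051 0.275 0 0 0 0;-0.44 0.051 0.275 0 0 0 0;-0.44 0.051 0.275 0 0 0 0"

```text
clock: 10.07
eef_pos: [0.5824, 0.0196, 0.2959]
tool_rot: [0.093, 0.996, -0.001, -0.001]
ft_force: [0.3, 0.2, -0.7]
grip_width: 0.0238
grasp_force: 0.0
```

```bash
python3 - <<'E'
from h import *
np.set_printoptions(precision=4,suppress=True)
o=bot.get_obs();print(o["clock"],o["eef_pos"],o["grip_width"])
P=np.array(bot.camera_info("wrist")["pose"]);im=bot.camera("wrist")[:,:,::-1].copy()
for d in(.035,.042,.05):print(d,proj("wrist",O+yd*d+[0,0,.268],P))
cv2.imwrite("pics/w4.png",im[60:460,120:560])
E
```

```text
10.0667 [0.5824 0.0196 0.2959] 0.023832168598307713
0.035 [302.4921 281.5039]
0.042 [315.0984 281.5568]
0.05 [329.5074 281.6125]
```

View pics/w4.png

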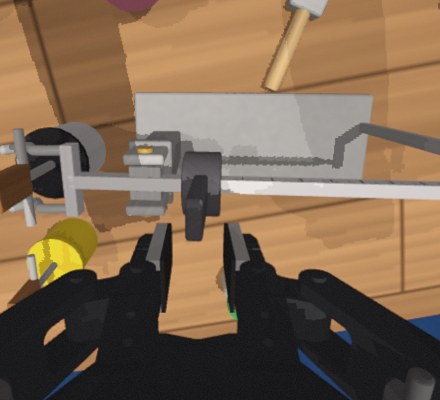

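The fin top is at about (316,275) in the full wrist picture, where I predicted (315,281), centred between the fingers. Next I descend and push outward slowly.

>>> step_arm:
  targets: "-0.44 0 0 -0.03 0 0 0;-0.44 0 0 -0.07 0 0 0;-0.44 0 0 -0.1 0 0 0;-0.44 0 0 -0.106 0 0 0;-0.44 0 0 -0.106 0 0 0;-0.44 0 0 -0.106 0 0 0"

```text
clock: 10.62
eef_pos: [0.5829, 0.0181, 0.2449]
tool_rot: [0.095, 0.996, -0.0, 0.0]
ft_force: [0.3, 0.2, -0.5]
grip_width: 0.0239
grasp_force: 0.0
```

>>> step_arm:
  targets: "-0.44 0.001 0.006 0 0 0 0;-0.44 0.003 0.014 0 0 0 0;-0.44 0.004 0.022 0 0 0 0;-0.44 0.006 0.03 0 0 0 0;-0.44 0.007 0.038 0 0 0 0;-0.44 0.009 0.046 0 0 0 0;-0.44 0.01 0.054 0 0 0 0;-0.44 0.012 0.062 0 0 0 0;-0.44 0.013 0.07 0 0 0 0;-0.44 0.015 0.078 0 0 0 0"

```text
clock: 11.45
eef_pos: [0.5903, 0.0587, 0.2443]
tool_rot: [0.094, 0.996, -0.0, -0.0]
ft_force: [-0.2, -1.2, 0.9]
grip_width: 0.0235
grasp_force: 0.7
```

>>> step_arm:
  targets: "-0.44 0.002 0.008 0 0 0 0;-0.44 0.003 0.016 0 0 0 0;-0.44 0.005 0.024 0 0 0 0;-0.44 0.006 0.032 0 0 0 0;-0.44 0.008 0.04 0 0 0 0;-0.44 0.009 0.048 0 0 0 0;-0.44 0.011 0.056 0 0 0 0;-0.44 0.012 0.064 0 0 0 0;-0.44 0.014 0.072 0 0 0 0;-0.44 0.015 0.079 0 0 0 0"

```text
clock: 12.28
eef_pos: [0.5979, 0.0982, 0.2441]
tool_rot: [0.094, 0.996, 0.0, -0.0]
ft_force: [-0.0, -1.5, -0.5]
grip_width: 0.0236
grasp_force: 0.6
```

>>> step_arm:
  targets: "-0.44 -0.003 -0.014 0 0 0 0;-0.44 -0.003 -0.014 0 0 0 0;-0.44 -0.003 -0.014 0 0 0 0;-0.44 -0.003 -0.014 0 0 0 0;-0.44 -0.003 -0.014 0 0 0 0;-0.44 -0.003 -0.014 0 0 0 0;-0.44 -0.003 -0.014 0 0 0 0;-0.44 -0.003 -0.014 0 0 0 0;-0.44 -0.003 -0.014 0 0 0 0;-0.44 -0.003 -0.014 0 0 0 0"

```text
clock: 13.12
eef_pos: [0.5964, 0.0908, 0.2443]
tool_rot: [0.094, 0.996, 0.0, 0.0]
ft_force: [0.1, -0.1, -0.7]
grip_width: 0.0245
grasp_force: 0.0
```

>>> step_arm:
  targets: "-0.44 0 0 0 0 0 0;-0.44 0 0 0 0 0 0;-0.44 0 0 0 0 0 0;-0.44 0 0 0 0 0 0;-0.44 0 0 0 0 0 0;-0.44 0 0 0 0 0 0;-0.44 0 0 0 0 0 0;-0.44 0 0 0 0 0 0;-0.44 0 0 0 0 0 0;-0.44 0 0 0 0 0 0"

```text
clock: 13.95
eef_pos: [0.5964, 0.0907, 0.2443]
tool_rot: [0.094, 0.996, -0.0, 0.0]
ft_force: [-1.1, 0.4, -0.2]
grip_width: 0.0238
grasp_force: 0.0
```

```bash
cat >> h.py <<'E'
def tilt(name):
    im=bot.camera("scene")[:,:,::-1].copy(); cv2.imwrite(name,im)
    R=range(284,291); a=bx(cv2.imread("pics/scene0.png"),R);b=bx(cv2.imread("pics/scene3.png"),R);c=bx(im,R)
    t=-.08+.16*(c-a)/(b-a); return np.nanmedian(t),t
E
python3 - <<'E'
from h import *
np.set_printoptions(precision=4,suppress=True)
o=bot.get_obs();print(o["clock"],o["eef_pos"],o["ft_force"],(o["eef_pos"]-O)@yd)
print(tilt("pics/s5.png"))
E
```

```text
13.95 [0.5964 0.0907 0.2443] [-1.1101  0.4468 -0.1976] 0.11472495216515545
(np.float64(0.07883490968790811), array([0.0773, 0.0769, 0.0788, 0.0794, 0.0796, 0.0787, 0.0804]))
```

Still at the stop. I push 8 mm further.

>>> step_arm:
  targets: "-0.44 0.002 0.01 0 0 0 0;-0.44 0.003 0.015 0 0 0 0;-0.44 0.004 0.02 0 0 0 0;-0.44 0.005 0.025 0 0 0 0;-0.44 0.006 0.03 0 0 0 0;-0.44 0.006 0.03 0 0 0 0;-0.44 0.006 0.03 0 0 0 0;-0.44 0.003 0.016 0 0 0 0;-0.44 0.003 0.016 0 0 0 0;-0.44 0.003 0.016 0 0 0 0"

```text
clock: 14.83
eef_pos: [0.5978, 0.0982, 0.2445]
tool_rot: [0.094, 0.996, 0.0, 0.0]
ft_force: [0.1, 0.5, -0.7]
grip_width: 0.0243
grasp_force: 0.0
```

>>> step_arm:
  targets: "-0.44 0 0 0 0 0 0;-0.44 0 0 0 0 0 0;-0.44 0 0 0 0 0 0;-0.44 0 0 0 0 0 0;-0.44 0 0 0 0 0 0;-0.44 0 0 0 0 0 0;-0.44 0 0 0 0 0 0;-0.44 0 0 0 0 0 0;-0.44 0 0 0 0 0 0;-0.44 0 0 0 0 0 0"

```text
clock: 15.67
eef_pos: [0.5979, 0.0987, 0.2443]
tool_rot: [0.094, 0.996, 0.0, -0.0]
ft_force: [-0.0, -0.5, 0.8]
grip_width: 0.0239
grasp_force: 0.0
```

>>> step_arm:
  targets: "-0.44 0 0 0 0 0 0;-0.44 0 0 0 0 0 0;-0.44 0 0 0 0 0 0;-0.44 0 0 0 0 0 0;-0.44 0 0 0 0 0 0;-0.44 0 0 0 0 0 0;-0.44 0 0 0 0 0 0;-0.44 0 0 0 0 0 0;-0.44 0 0 0 0 0 0;-0.44 0 0 0 0 0 0"

```text
clock: 16.5
eef_pos: [0.5979, 0.0987, 0.2443]
tool_rot: [0.094, 0.996, 0.0, 0.0]
ft_force: [-0.7, 0.1, -0.7]
grip_width: 0.0241
grasp_force: 0.0
```

```bash
python3 - <<'E'
from h import *
np.set_printoptions(precision=4,suppress=True)
o=bot.get_obs();print(o["clock"],o["eef_pos"],o["ft_force"],(o["eef_pos"]-O)@yd)
print(tilt("pics/s6.png"))
E
```

```text
16.5 [0.5979 0.0987 0.2443] [-0.6745  0.0936 -0.6535] 0.12287923979156787
(np.float64(0.050118116908114976), array([0.0508, 0.0513, 0.0469, 0.0487, 0.0503, 0.0501, 0.0498]))
```

Tilt is +0.050. I push about 5 mm more.

>>> step_arm:
  targets: "-0.44 0.002 0.008 0 0 0 0;-0.44 0.003 0.014 0 0 0 0;-0.44 0.004 0.019 0 0 0 0;-0.44 0.005 0.024 0 0 0 0;-0.44 0.005 0.024 0 0 0 0;-0.44 0.005 0.024 0 0 0 0;-0.44 0.002 0.01 0 0 0 0;-0.44 0.002 0.01 0 0 0 0;-0.44 0.002 0.01 0 0 0 0;-0.44 0.002 0.01 0 0 0 0"

```text
clock: 17.38
eef_pos: [0.5989, 0.1034, 0.2445]
tool_rot: [0.094, 0.996, 0.0, 0.0]
ft_force: [-0.1, 0.3, 0.2]
grip_width: 0.0242
grasp_force: 0.0
```

>>> step_arm:
  targets: "-0.44 0 0 0 0 0 0;-0.44 0 0 0 0 0 0;-0.44 0 0 0 0 0 0;-0.44 0 0 0 0 0 0;-0.44 0 0 0 0 0 0;-0.44 0 0 0 0 0 0;-0.44 0 0 0 0 0 0;-0.44 0 0 0 0 0 0;-0.44 0 0 0 0 0 0;-0.44 0 0 0 0 0 0"

```text
clock: 18.22
eef_pos: [0.5989, 0.1037, 0.2443]
tool_rot: [0.094, 0.996, -0.0, 0.0]
ft_force: [-0.6, -0.5, 0.3]
grip_width: 0.024
grasp_force: 0.0
```

>>> step_arm:
  targets: "-0.44 0 0 0 0 0 0;-0.44 0 0 0 0 0 0;-0.44 0 0 0 0 0 0;-0.44 0 0 0 0 0 0;-0.44 0 0 0 0 0 0;-0.44 0 0 0 0 0 0;-0.44 0 0 0 0 0 0;-0.44 0 0 0 0 0 0;-0.44 0 0 0 0 0 0;-0.44 0 0 0 0 0 0"

```text
clock: 19.05
eef_pos: [0.5989, 0.1037, 0.2443]
tool_rot: [0.094, 0.996, 0.0, -0.0]
ft_force: [-0.9, -0.1, -0.3]
grip_width: 0.024
grasp_force: 0.0
```

```bash
python3 - <<'E'
from h import *
np.set_printoptions(precision=4,suppress=True)
o=bot.get_obs();print(o["clock"],o["eef_pos"],o["ft_force"],(o["eef_pos"]-O)@yd)
print(tilt("pics/s7.png"))
E
```

```text
19.05 [0.5989 0.1037 0.2443] [-0.893  -0.1438 -0.3346] 0.12795224434032937
(np.float64(0.02030568973812112), array([0.0222, 0.0188, 0.0197, 0.0203, 0.0179, 0.0217, 0.0231]))
```

That push gave 6 mrad/mm, so 3.4 mm remain.

>>> step_arm:
  targets: "-0.44 0.002 0.008 0 0 0 0;-0.44 0.003 0.013 0 0 0 0;-0.44 0.003 0.017 0 0 0 0;-0.44 0.004 0.0206 0 0 0 0;-0.44 0.004 0.0206 0 0 0 0;-0.44 0.004 0.0206 0 0 0 0;-0.44 0.001 0.0067 0 0 0 0;-0.44 0.001 0.0067 0 0 0 0;-0.44 0.001 0.0067 0 0 0 0;-0.44 0.001 0.0067 0 0 0 0"

```text
clock: 19.93
eef_pos: [0.5994, 0.1068, 0.2445]
tool_rot: [0.094, 0.996, 0.0, 0.0]
ft_force: [-0.2, -0.2, 0.7]
grip_width: 0.0241
grasp_force: 0.0
```

>>> step_arm:
  targets: "-0.44 0 0 0 0 0 0;-0.44 0 0 0 0 0 0;-0.44 0 0 0 0 0 0;-0.44 0 0 0 0 0 0;-0.44 0 0 0 0 0 0;-0.44 0 0 0 0 0 0;-0.44 0 0 0 0 0 0;-0.44 0 0 0 0 0 0;-0.44 0 0 0 0 0 0;-0.44 0 0 0 0 0 0"

```text
clock: 20.77
eef_pos: [0.5994, 0.1071, 0.2443]
tool_rot: [0.094, 0.996, -0.0, 0.0]
ft_force: [-0.3, 0.6, -0.2]
grip_width: 0.0236
grasp_force: 0.0
```

>>> step_arm:
  targets: "-0.44 0 0 0.02 0 0 0;-0.44 0 0 0.06 0 0 0;-0.44 0 0 0.1 0 0 0;-0.44 0 0 0.12 0 0 0;-0.44 0 0 0.12 0 0 0;-0.44 0 0 0.12 0 0 0;-0.44 0 0 0.12 0 0 0;-0.44 0 0 0.12 0 0 0;-0.44 0 0 0.12 0 0 0;-0.44 0 0 0.12 0 0 0"

```text
clock: 21.6
eef_pos: [0.599, 0.107, 0.3034]
tool_rot: [0.094, 0.996, -0.0, -0.001]
ft_force: [-0.4, 0.2, -0.2]
grip_width: 0.0238
grasp_force: 0.0
```

>>> step_arm:
  targets: "-0.44 0 0 0 0 0 0;-0.44 0 0 0 0 0 0;-0.44 0 0 0 0 0 0;-0.44 0 0 0 0 0 0;-0.44 0 0 0 0 0 0;-0.44 0 0 0 0 0 0;-0.44 0 0 0 0 0 0;-0.44 0 0 0 0 0 0;-0.44 0 0 0 0 0 0;-0.44 0 0 0 0 0 0"

```text
clock: 22.43
eef_pos: [0.5994, 0.1071, 0.3043]
tool_rot: [0.094, 0.996, 0.0, 0.0]
ft_force: [0.5, 0.9, 0.8]
grip_width: 0.024
grasp_force: 0.0
```

```bash
python3 - <<'E'
from h import *
np.set_printoptions(precision=4,suppress=True)
o=bot.get_obs();print(o["clock"],o["eef_pos"],o["ft_force"],(o["eef_pos"]-O)@yd)
print([tilt("pics/s8%d.png"%i)[0] for i in range(4)]); print(tilt("pics/s8.png"))
a=cv2.imread("pics/s8.png"); b=[cv2.resize(cv2.imread(f"pics/{n}.png")[285:330,345:400],None,fx=7,fy=7,interpolation=2) for n in("scene0","s8","scene3")]
crop=cv2.resize(a[150:310,250:400],None,fx=1.7,fy=1.7,interpolation=2)
c=np.zeros((590,780,3),np.uint8)
c[:315,:385]=b[0];c[:315,390:775]=b[1];c[318:590,:385]=b[2][:272];h,w=crop.shape[:2];c[318:318+h,390:390+w]=crop
cv2.imwrite("pics/c8.png",c)
E
```

```text
22.4333 [0.5994 0.1071 0.3043] [0.4764 0.9307 0.8238] 0.13135719102571608
[np.float64(0.008699938022016587), np.float64(0.008231437673512393), np.float64(0.008501746509148145), np.float64(0.008501746509148145)]
(np.float64(0.00865317654730556), array([0.0163, 0.0111, 0.0075, 0.0078, 0.0087, 0.007 , 0.0092]))
```

View pics/c8.png

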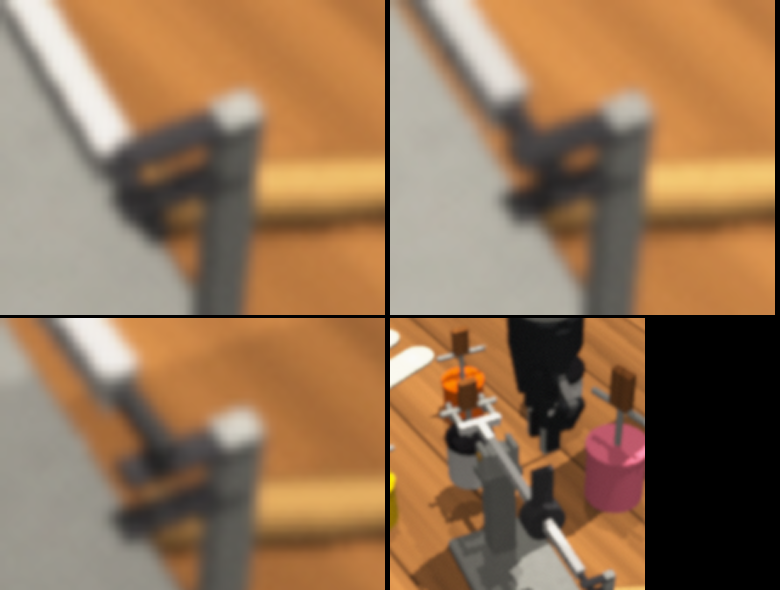

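The tip is between the bars, slightly high. My linear interpolation ignores perspective (the model shows true level at the 45% point), so I refine the reading using the beam's right edge and a projective map.

```bash
cat >> h.py <<'E'
def edge(im,R=range(280,294)):
    g=cv2.GaussianBlur(im[:,:,0],(3,3),0).astype(float); r=[]
    for y in R:
        row=g[y,330:375]; k=np.argmax(row); h=(row[k]+np.min(row[k:k+6]))/2
        j=k+np.argmax(row[k:k+7]<h); r.append(330+j-1+(row[j-1]-h)/(row[j-1]-row[j]))
    return np.array(r)
def model(t,R=range(280,294)):
    p=np.array([proj("scene",O+yd*d+[0,0,.19+d*t]) for d in np.linspace(.13,.26,14)]); return np.interp(list(R),p[:,1],p[:,0])
def tilt2(im):
    a,b,c=[edge(i) for i in(cv2.imread("pics/scene0.png"),cv2.imread("pics/scene3.png"),im)]
    T=np.linspace(-.08,.08,33); M=np.array([model(t) for t in T])
    f=(M-M[0])/(M[-1]-M[0]); q=(c-a)/(b-a); t=np.array([np.interp(q[i],f[:,i],T) for i in range(len(q))])
    return np.median(t),t
E
python3 - <<'E'
from h import *
np.set_printoptions(precision=3,suppress=True,linewidth=160)
print(edge(cv2.imread("pics/scene3.png"))-edge(cv2.imread("pics/scene0.png")),model(.08)-model(-.08))
for n in("s5","s6","s7","s80","s8"): print(n,*tilt2(cv2.imread(f"pics/{n}.png")))
E
```

```text
[  7.208   7.575   7.356   7.611   7.961   7.992   7.736   8.101   8.297   8.712   8.326   7.955   7.128 -16.442] [6.799 6.928 7.058 7.187 7.316 7.445 7.574 7.703 7.832 7.961 8.091 8.22  8.349 8.478]
s5 0.07826802797828852 [0.078 0.078 0.079 0.077 0.077 0.078 0.078 0.078 0.078 0.078 0.078 0.079 0.08  0.08 ]
s6 0.054213138868867417 [ 0.055  0.051  0.055  0.053  0.055  0.05   0.054  0.055  0.051  0.051  0.056  0.062  0.078 -0.08 ]
s7 0.025485527368658077 [ 0.024  0.026  0.031  0.024  0.026  0.025  0.023  0.024  0.026  0.023  0.027  0.037  0.052 -0.08 ]
s80 0.016996760669398946 [ 0.017  0.021  0.018  0.018  0.02   0.013  0.014  0.016  0.011  0.013  0.012  0.023  0.034 -0.08 ]
s8 0.017647652466097848 [ 0.017  0.021  0.018  0.018  0.02   0.013  0.015  0.011  0.011  0.013  0.018  0.023  0.034 -0.08 ]
```

Tilt is about +0.016 with a few mrad of scatter. The beam leans while being pushed, which eats part of each push. I go for 2.4 mm more.

>>> step_arm:
  targets: "-0.44 -0.001 -0.005 -0.02 0 0 0;-0.44 -0.001 -0.005 -0.06 0 0 0;-0.44 -0.001 -0.005 -0.1 0 0 0;-0.44 -0.001 -0.005 -0.12 0 0 0;-0.44 -0.001 -0.005 -0.12 0 0 0;-0.44 -0.001 -0.005 -0.12 0 0 0;-0.44 0 0.003 -0.12 0 0 0;-0.44 0.001 0.007 -0.12 0 0 0;-0.44 0.002 0.011 -0.12 0 0 0;-0.44 0.003 0.0145 -0.12 0 0 0"

```text
clock: 23.52
eef_pos: [0.6014, 0.1148, 0.2453]
tool_rot: [0.094, 0.996, 0.0, 0.001]
ft_force: [0.2, -0.4, 0.3]
grip_width: 0.0242
grasp_force: 0.0
```

>>> step_arm:
  targets: "-0.44 0.001 0.004 0 0 0 0;-0.44 0.001 0.004 0 0 0 0;-0.44 0.001 0.004 0 0 0 0;-0.44 -0.002 -0.012 0 0 0 0;-0.44 -0.002 -0.012 0 0 0 0;-0.44 -0.002 -0.012 0 0 0 0;-0.44 -0.002 -0.012 0.02 0 0 0;-0.44 -0.002 -0.012 0.06 0 0 0;-0.44 -0.002 -0.012 0.1 0 0 0;-0.44 -0.002 -0.012 0.12 0 0 0"

```text
clock: 24.35
eef_pos: [0.6005, 0.1084, 0.3078]
tool_rot: [0.094, 0.996, 0.001, 0.002]
ft_force: [0.7, -0.6, 1.2]
grip_width: 0.0241
grasp_force: 0.0
```

>>> step_arm:
  targets: "-0.44 0 0 0 0 0 0;-0.44 0 0 0 0 0 0;-0.44 0 0 0 0 0 0;-0.44 0 0 0 0 0 0;-0.44 0 0 0 0 0 0;-0.44 0 0 0 0 0 0;-0.44 0 0 0 0 0 0;-0.44 0 0 0 0 0 0;-0.44 0 0 0 0 0 0;-0.44 0 0 0 0 0 0"

```text
clock: 25.18
eef_pos: [0.5999, 0.1083, 0.3043]
tool_rot: [0.094, 0.996, -0.0, -0.0]
ft_force: [-0.4, -0.6, 0.4]
grip_width: 0.0239
grasp_force: 0.0
```

>>> step_arm:
  targets: "-0.44 0 0 0 0 0 0;-0.44 0 0 0 0 0 0;-0.44 0 0 0 0 0 0;-0.44 0 0 0 0 0 0;-0.44 0 0 0 0 0 0;-0.44 0 0 0 0 0 0;-0.44 0 0 0 0 0 0;-0.44 0 0 0 0 0 0;-0.44 0 0 0 0 0 0;-0.44 0 0 0 0 0 0"

```text
clock: 26.02
eef_pos: [0.5999, 0.1083, 0.3043]
tool_rot: [0.094, 0.996, 0.0, -0.0]
ft_force: [0.4, -0.5, 0.3]
grip_width: 0.0239
grasp_force: 0.0
```

```bash
python3 - <<'E'
from h import *
np.set_printoptions(precision=3,suppress=True,linewidth=160)
o=bot.get_obs();print(o["clock"],(o["eef_pos"]-O)@yd)
im=bot.camera("scene")[:,:,::-1].copy();cv2.imwrite("pics/s9.png",im);print(*tilt2(im),tilt("pics/s9b.png")[0])
E
```

```text
26.0167 0.1326665019355795
0.003955442062289804 [ 0.     0.004  0.008  0.001  0.005  0.004 -0.     0.003  0.005  0.002  0.004  0.012  0.017 -0.08 ] -0.002336199014038809
```

Tilt is about +0.003, under 1 mm at the tip. I move the arm clear and check again without its shadow.

>>> step_arm:
  targets: "-0.44 0 0 0.06 0 0 0;-0.44 -0.03 0 0.14 0 0 0;-0.44 -0.1 0 0.18 0 0 0;-0.44 -0.18 0.04 0.2 0 0 0;-0.44 -0.26 0.1 0.2 0 0 0;-0.44 -0.34 0.16 0.2 0 0 0;-0.44 -0.4 0.22 0.2 0 0 0;-0.44 -0.46 0.28 0.2 0 0 0;-0.44 -0.5 0.34 0.2 0 0 0;-0.44 -0.5 0.36 0.2 0 0 0"

```text
clock: 26.95
eef_pos: [0.3466, 0.2899, 0.4055]
tool_rot: [0.093, 0.996, 0.001, 0.0]
ft_force: [1.0, 0.8, 0.9]
grip_width: 0.0242
grasp_force: 0.0
```

>>> step_arm:
  targets: "-0.44 0 0 0 0 0 0;-0.44 0 0 0 0 0 0;-0.44 0 0 0 0 0 0;-0.44 0 0 0 0 0 0;-0.44 0 0 0 0 0 0;-0.44 0 0 0 0 0 0;-0.44 0 0 0 0 0 0;-0.44 0 0 0 0 0 0;-0.44 0 0 0 0 0 0;-0.44 0 0 0 0 0 0"

```text
clock: 27.78
eef_pos: [0.35, 0.2882, 0.4043]
tool_rot: [0.094, 0.996, -0.0, -0.0]
ft_force: [-0.8, 0.2, -0.9]
grip_width: 0.024
grasp_force: 0.0
```

```bash
python3 - <<'E'
from h import *
np.set_printoptions(precision=3,suppress=True,linewidth=160)
o=bot.get_obs();print(o["clock"],o["eef_pos"])
im=bot.camera("scene")[:,:,::-1].copy();cv2.imwrite("pics/s10.png",im);print(*tilt2(im),tilt("pics/s10b.png")[0])
# white beam end: subpixel lower end along the beam's image direction
for n in("scene0","s5","scene3","s9","s10"):
    g=cv2.imread(f"pics/{n}.png").min(2).astype(float); r=[]
    e=edge(cv2.imread(f"pics/{n}.png"),range(280,288)); p=np.polyfit(range(280,288),e,1)
    y=np.arange(284,316,.1); x=np.polyval(p,y)-2.2
    v=cv2.remap(g.astype(np.float32),x.astype(np.float32)[None],y.astype(np.float32)[None],cv2.INTER_LINEAR)[0]
    h=(v[:20].mean()+70)/2; print(n,"end row",y[np.argmax(v<h)],"slope",p[0])
m=[]
for t in(-.08,0,.08):
    m.append(proj("scene",O+yd*.232+[0,0,.19+.232*t])[1])
print("model end rows",m,"level fraction",(m[0]-m[1])/(m[0]-m[2]))
E
```

```text
27.7833 [0.35  0.288 0.404]
0.001146946596609084 [ 0.001  0.004  0.001  0.     0.004 -0.002 -0.001  0.003 -0.001  0.001  0.005  0.009  0.019 -0.08 ] -0.005160196940792602
scene0 end row 304.80000000000473 slope 0.6255797318902375
s5 end row 292.4000000000019 slope 0.7321210568171364
scene3 end row 292.3000000000019 slope 0.7365558596302909
s9 end row 298.9000000000034 slope 0.6716017018447775
s10 end row 299.10000000000343 slope 0.667822978122978
model end rows [np.float64(308.1024225316371), np.float64(301.68551781095135), np.float64(295.09311384149186)] level fraction 0.493254858772523
```

Three readings put the tilt at +0.001 (beam edge), +0.003 (beam centroid) and −0.006 (beam end), so level within about 1.5 mm at the tip. The beam is settled and the arm is clear, so I hand in.

```bash
python3 -c "
from workcell import bot
print(bot.job_done())"
```

```text
the job is handed in; nothing more can be done
None
```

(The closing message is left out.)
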